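# Set a guide rail against its stop and clamp it

### The arm

A 7-joint arm with a two-finger parallel gripper is mounted at the origin on the work surface. World frame = base frame: x ahead of the robot, y to its left, z up, the work surface at z = 0. Lengths are in m, angles in rad, forces in N, time in s.
With the tool pointing down it reaches from about 0.425 to 0.925 m from the base axis. Payload 6.8 kg.
Tool frame: the origin (TCP) lies at the very end of the fingers, on their centre line; the grasp point (between the pads) lies 19 mm behind it (bot.grasp_offset is the distance from the TCP to the grasp point, in m); z points along the fingers, y is the direction in which the jaws open and shut (so a half turn about z gives the same grasp; the last joint's range is limited). The gripper opens to 85 mm and grips with 20 to 120 N. Pads are 22 mm wide; open, the fingers measure 114 mm over their backs; the gripper's body (76 mm by 85 mm) begins 54 mm behind the grasp point. The pads swing forward as they close: fully open they stand 13 mm farther back than shut.
Start: joints at [-1.335, 0.477, 0.022, 1.555, -0.011, 1.109, -0.083], TCP at [0.228, 0.636, 0.231] pointing down, gripper open.
Joint ranges: [-2.96, 2.96], [-0.34, 2.1], [-1.41, 1.46], [0.24, 2.44], [-1.37, 4.51], [0.17, 1.92], [-2.96, 2.96]. Speed limits (rad/s): [2.39, 2.39, 3.14, 3.14, 3.14, 3.14, 3.14].

### API

Orientations are given as a unit quaternion [w, x, y, z].
In Python, from station import monitor, cams, bot, finder gives the robot as it stands.
- The arm moves only by the tool jog_arm, never from a script. Its argument "plan" is a list of rows, each an object of numbers: "x", "y", "z": the shift along the tool's x, y, z as a fraction of full scale; "wx", "wy", "wz": the turn, a rotation vector about the tool's x, y, z as a fraction of full scale. A call has 1 to 12 rows; each row is the pose to reach, as a shift and turn from the pose measured when the call began, along the tool's axes at that moment, turning the shorter way round; what a row does not reach only later rows make up. Full scale, the value 1, is 20 cm for a shift and 180 degrees for a turn. A row lasts 1/12 s, in which the tool goes at most 41.7 mm and 7.16 degrees, less where a joint would pass 70% of its speed; a pose out of reach is approached as far as the arm can. A call with a number of a shift or a turn outside -1 to 1 is refused whole. A call with a gripper value outside its range is refused whole. "hand" is the opening, from -1 (shut) to 1 (fully open), set as the call begins (left out, the last holds). The fingers move at their own pace and stop on an object; "grip_force" is the grip in N (left out, the last holds). Time passes only in rows, so rows that repeat a pose let the fingers close. It gives the time, the measured TCP pose, the force and the opening at its end, in the units of the state.
- monitor.get_obs(): the state, without advancing time (a new reading comes with each control period).
- cams.read_camera(name): name is "scene" or "top"; returns the picture (400x640x3 uint8, red, green, blue); there is no depth.
- cams.get_calibration(name): a dict with "fx", "fy", "cx", "cy" (pixels), "extrinsics" (4x4, takes a point from world to camera coordinates). Camera axes: x right, y down, z forward; pixel columns grow to the right and rows downward; lengths in m; the calibration is good to about 2 mm. A picture is of the moment at which its call begins. get_calibration takes no time and is no camera call.
- bot.hand_in(): hands the job in, once; it reports no verdict.
Trained networks look in the newest picture that a camera, given by its name, has taken for a name from the list of things; names that differ only in an ending like _2 or _b are one class to them, and where a whole thing is asked for, a point or a joint stands for the part that bears it (a point fixed in the world has none). Each returns a list of dicts, best first, with "confidence" (0 to 1); they miss things now and then, are a little off and sometimes report something else, mostly with a low value. They report only what shows in the picture. A call takes as long as a camera call.
- finder.find_in(camera, target): "bbox" ([left, top, width, height] in pixels, round what is visible of it).
- finder.place_of(camera, target): "location" ([column, row] in pixels: a listed point, or the origin of a listed thing).
The state is a dict: "t": time; "q": joint angles; "joint_vel": joint speeds; "joint_torque": joint torques, N m; "eef_pos": TCP position; "tool_rot": TCP orientation; "contact_force": force on the tool from outside, world axes, zero at the start; "torque": the same for the moment, N m; "gripper_width": opening from 0.0 (shut) to 1.0 (fully open).
Only numpy, scipy, OpenCV 4.12 (cv2) and the standard library are available. Lean on these libraries where they do the work, as an engineer would, in place of code of your own. Each camera call takes 0.05 s, during which the arm holds its last target. There are 200 camera calls.

### The job

Swing the steel guide rail about its dowel by pushing near its free end until it touches the ball end of the stop screw, and press it there with 8 to 15 N for a second (never more than 18 N). Then let go of the rail and swing the side clamp in by its upright black grip until its nose bears on the rail with about 5 to 10 N, so that the rail stays held between screw and nose. Do not lift the rail off its dowel, and leave the tub, bottle, bearing and screwdriver where they are.

Things in the scene. Friction and masses are not known exactly. Their poses are not given: they have to be found in the camera images.
- plate: Grey aluminium assembly plate, fixed, 15 mm thick, 270 x 420 mm (x -150 to +120, y -220 to +200 mm). Origin on its underside, z up, top at 15 mm. Offsets in the other entries are in its frame. The rail, swung on its dowel, meets the stop screw about 200 mm from the dowel, when it lies nearly along the plate's y axis.
- dowel (a point): Top centre of the fixed steel dowel, 9 mm across, 24 mm high above the plate, at plate x +30, y +150. The rail's end hole sits over it with about 1.5 mm of play across.
- stop: Fixed dark steel bracket, 26 x 50 mm, 34 mm high; origin under its centre, on the plate's top at plate x +98, y -50, axes as the plate's. Its rigid brass stop screw runs along plate x, 9.5 mm above the plate's top, with a 14 mm ball end pointing to -x. How far it is turned out is NOT measured and differs each time: the foremost point of the ball lies anywhere from plate x +39 to +62 mm. Find it by feel.
- rail: Steel guide rail, a straight bar 20 mm wide, 15 mm high, about 0.6 kg, loose and flat on the plate. Origin under the centre of its end hole; the bar runs along its own -y to 263 mm, and 17 mm past the hole on +y. The free end starts 75 to 140 mm toward plate -x; push it toward plate +x, so that its +x face meets the screw. Its drag on the plate, felt at the free end, is about 1 N.
- rail_end (a point): Centre of the rail's free end face, 7.5 mm above its underside.
- clamp (a joint): Angle of the side clamp, a rigid dark steel bell crank on a fixed upright pivot. 0.1 to 0.5 rad when parked; grows as it closes, clockwise from above. It stays where it is left (hinge friction 0.2 N m). The nose meets the seated rail somewhere from 1.5 to 2.1 rad.
- clamp_base: Fixed upright pivot pin of the side clamp, which it carries. Origin on the pivot axis on the plate's top, at plate x +12, y -160 mm; axes as the plate's.
- clamp_nose (a point): Centre of the clamp's nose, an upright steel pin 14 mm across and 15 mm high, 65 mm from the pivot, on an arm 10 mm high. It is to bear on the rail's -x face near the free end.
- clamp_handle (a point): On the clamp's upright black grip, a round post 18 mm across, top 46 mm above the plate's top (this point: 30 mm above it), 110 mm from the pivot on an arm 12 mm wide. Seen from above it lies 110 degrees counter-clockwise of the nose about the pivot. Nose force = 1.7 times the push at right angles on the grip, less 3 N of hinge friction.
- tub: White plastic tub, 90 mm across, 100 mm high, bystander. Origin under its centre.
- bottle: Black bottle with a white cap, 44 mm across, 130 mm high, bystander. Origin under its centre.
- bearing: Steel bearing ring, 72 mm across, 20 mm high, bystander. Origin under its centre.
- screwdriver: Screwdriver lying on the bench, bystander. Origin under its middle.

How it is judged:
By the outcome, as a careful person would: the job done as asked, in the order asked, and still so for the second after the job is handed in, with the robot touching nothing.
It also fails if it takes over 69 s, if anything falls off the work surface, if the arm or the gripper's body presses on something with over 40 N, if the wrist force passes 120 N, or if a joint passes its speed limit or range.

## Working session

There is one attempt and no reset: what is moved stays moved. The work goes in short steps, Python scripts to look and compute and a tool call to move; the robot and the scene stay as the last step left them, time stands still between calls to the robot, and variables do not carry over. Pictures are saved under pics/ and viewed, about 8 in all and at most 12, crops included, and the job is handed in when it is done.

Besides the shell and the picture viewer there is one more tool, called after "Request:" in YAML: its name, and indented under it one key for each argument. jog_arm: Moves the arm, as the interface text tells. Shift numbers are shares of 20 cm and turn numbers shares of 180 degrees, none past 1 either way. Its arguments: {"type":"object","properties":{"plan":{"type":"array","items":{"type":"object","properties":{"x":{"type":"number","minimum":-1,"maximum":1},"y":{"type":"number","minimum":-1,"maximum":1},"z":{"type":"number","minimum":-1,"maximum":1},"wx":{"type":"number","minimum":-1,"maximum":1},"wy":{"type":"number","minimum":-1,"maximum":1},"wz":{"type":"number","minimum":-1,"maximum":1}}}},"hand":{"type":"number"},"grip_force":{"type":"number"}},"required":["plan"]}

```bash
mkdir -p pics; ls
python3 - <<'E'
from station import monitor,cams,bot,finder
import cv2,numpy as np
for c in("scene","top"):
    im=cams.read_camera(c); cv2.imwrite(f"pics/{c}0.png",im[:,:,::-1])
    k=cams.get_calibration(c); print(c,k["fx"],k["fy"],k["cx"],k["cy"],np.round(k["extrinsics"],4).tolist())
    for n in["plate","dowel","stop","rail","rail_end","clamp_base","clamp_nose","clamp_handle"]:
        r=finder.place_of(c,n); print(n,[(np.round(d["location"]).tolist(),round(d["confidence"],2)) for d in r[:2]])
o=monitor.get_obs();print(o)
E
```

```text
pics
scene 368.4647664007402 368.4647664007402 323.08806876698276 210.51670618710642 [[0.6419, 0.7666, -0.0195, -0.4218], [0.3853, -0.3444, -0.8561, -0.123], [-0.663, 0.542, -0.5164, 1.2656], [0.0, 0.0, 0.0, 1.0]]
plate [([296.0, 248.0], 0.91)]
dowel [([352.0, 220.0], 0.71)]
stop [([300.0, 275.0], 0.95), ([348.0, 218.0], 0.18)]
rail [([348.0, 227.0], 0.65)]
rail_end [([401.0, 186.0], 0.71), ([245.0, 220.0], 0.69)]
clamp_base [([234.0, 271.0], 0.92)]
clamp_nose [([228.0, 255.0], 0.68)]
clamp_handle [([186.0, 287.0], 0.96)]
top 401.10507162349444 401.10507162349444 316.12913045989814 194.27989007499787 [[0.0148, -0.9997, -0.0172, 0.096], [-0.9971, -0.0134, -0.0755, 0.5605], [0.0752, 0.0183, -0.997, 1.0933], [0.0, 0.0, 0.0, 1.0]]
plate [([354.0, 200.0], 0.94)]
dowel [([301.0, 183.0], 0.65)]
stop [([375.0, 164.0], 0.55)]
rail [([304.0, 186.0], 0.65)]
rail_end [([367.0, 255.0], 0.75), ([301.0, 183.0], 0.62)]
clamp_base [([413.0, 200.0], 0.93)]
clamp_nose [([410.0, 217.0], 0.94)]
clamp_handle [([455.0, 192.0], 0.87), ([367.0, 254.0], 0.3)]
{'t': 0.9, 'q': array([-1.33510552,  0.47698975,  0.02242605,  1.55541566, -0.01149962,
        1.1092724 , -0.08308375]), 'joint_vel': array([ 1.59743836e-05,  4.59982443e-04, -2.26872179e-05,  1.22965609e-04,
       -6.07351767e-04,  2.57564306e-04,  1.83248568e-04]), 'joint_torque': array([ 1.30476885e-03, -5.96309137e+01,  1.60696529e+00, -2.81540054e+01,
        1.25523226e-02,  1.45751081e-03, -2.42451733e-05]), 'eef_pos': array([0.22752972, 0.63551563, 0.23130866]), 'tool_rot': array([1.25359227e-06, 1.71063915e-01, 9.85259933e-01, 2.18556337e-05]), 'contact_force': array([ 0.86457579, -0.45000883, -0.11698978]), 'torque': array([ 0.02585956, -0.00399047,  0.00313549]), 'gripper_width': 0.9991222433421081}
```

```bash
cat > h.py <<'E'
import numpy as np,cv2
from station import monitor,cams,bot,finder
def ray(c,uv):
    k=cams.get_calibration(c);E=np.array(k["extrinsics"]);R,t=E[:3,:3],E[:3,3]
    d=R.T@np.array([(uv[0]-k["cx"])/k["fx"],(uv[1]-k["cy"])/k["fy"],1]);return -R.T@t,d
def at(c,uv,z):
    o,d=ray(c,uv);return o+d*(z-o[2])/d[2]
def proj(c,p):
    k=cams.get_calibration(c);E=np.array(k["extrinsics"]);q=E[:3,:3]@p+E[:3,3]
    return np.array([k["fx"]*q[0]/q[2]+k["cx"],k["fy"]*q[1]/q[2]+k["cy"]])
# known points in plate frame
KN={"dowel":(30,150,39),"clamp_base":(12,-160,15),"stop":(98,-50,15),"plate":(0,0,0)}
def plate_pose(obs):  # obs: list (cam,name,uv)
    from scipy.optimize import least_squares
    def W(p,q): c,s=np.cos(p[2]),np.sin(p[2]);q=np.array(q)/1e3;return np.array([p[0]+c*q[0]-s*q[1],p[1]+s*q[0]+c*q[1],q[2]])
    f=lambda p:np.concatenate([proj(c,W(p,KN[n]))-uv for c,n,uv in obs])
    best=min((least_squares(f,[.5,0,a],loss="soft_l1") for a in np.arange(0,6.2,.7)),key=lambda r:r.cost)
    return best.x,f(best.x).reshape(-1,2),W
E
python3 - <<'E'
from h import *
obs=[]
for c in("scene","top"):
    for n in KN:
        r=finder.place_of(c,n)
        if r: obs.append((c,n,r[0]["location"]))
p,res,W=plate_pose(obs);print(p);[print(o[0],o[1],np.round(r,1)) for o,r in zip(obs,res)]
for n,z in(("rail_end",.0225),("clamp_nose",.03),("clamp_handle",.045)):
    for c in("scene","top"):
        for d in finder.place_of(c,n)[:2]:
            w=at(c,d["location"],z);cc,s=np.cos(p[2]),np.sin(p[2]);v=w[:2]-p[:2]
            print(n,c,np.round(w,4),"plate",np.round([cc*v[0]+s*v[1],-s*v[0]+cc*v[1]],4),round(d["confidence"],2))
im=cv2.imread("pics/top0.png")[90:310,220:520];cv2.imwrite("pics/a.png",cv2.resize(im,None,fx=2.6,fy=2.6,interpolation=2))
E
```

```text
Traceback (most recent call last):
  File "h.py", line 17, in plate_pose
    best=min((least_squares(f,[.5,0,a],loss="soft_l1") for a in np.arange(0,6.2,.7)),key=lambda r:r.cost)
  File "h.py", line 17, in <genexpr>
    best=min((least_squares(f,[.5,0,a],loss="soft_l1") for a in np.arange(0,6.2,.7)),key=lambda r:r.cost)
              ~~~~~~~~~~~~~^^^^^^^^^^^^^^^^^^^^^^^^^^^
  File "h.py", line 16, in <lambda>
    f=lambda p:np.concatenate([proj(c,W(p,KN[n]))-uv for c,n,uv in obs])
                               ~~~~^^^^^^^^^^^^^^
  File "h.py", line 9, in proj
    k=cams.get_calibration(c);E=np.array(k["extrinsics"]);q=E[:3,:3]@p+E[:3,3]
ValueError: time passes only in moves, steps and waits
```

View pics/scene0.png

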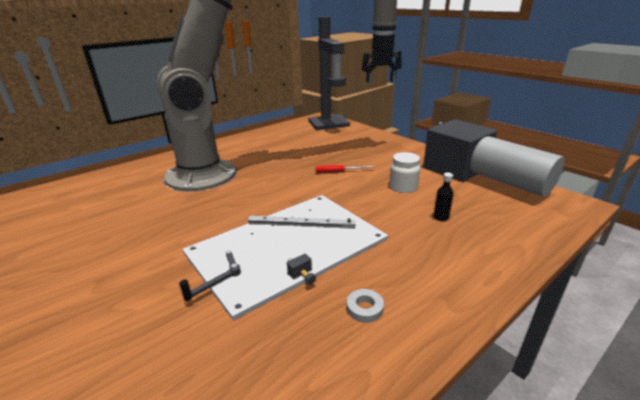

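The scene picture shows the plate at about (290,250), with the rail from the dowel at (350,222) to its free end at (250,219). The stop is at (300,266), and the clamp pivot at (234,270) with its grip at (186,290). I'll cache the calibration and fit the plate pose.

```bash
sed -i 's/cams.get_calibration(c)/K[c]/; 2a K={c:cams.get_calibration(c) for c in("scene","top")}' h.py
python3 - <<'E'
from h import *
obs=[]
for c in("scene","top"):
    cams.read_camera(c)
    for n in KN:
        r=finder.place_of(c,n)
        if r: obs.append((c,n,r[0]["location"]))
p,res,W=plate_pose(obs);print(p.tolist());[print(o[0],o[1],np.round(r,1)) for o,r in zip(obs,res)]
for n,z in(("rail_end",.0225),("clamp_nose",.03),("clamp_handle",.045)):
    for c in("scene","top"):
        for d in finder.place_of(c,n)[:2]:
            w=at(c,d["location"],z);cc,s=np.cos(p[2]),np.sin(p[2]);v=w[:2]-p[:2]
            print(n,c,np.round(w,4),"plate",np.round([cc*v[0]+s*v[1],-s*v[0]+cc*v[1]],4),round(d["confidence"],2))
im=cv2.imread("pics/top0.png")[90:310,220:520];cv2.imwrite("pics/a.png",cv2.resize(im,None,fx=2.6,fy=2.6,interpolation=2))
E
```

```text
[0.5494511082789999, -0.0020836637933364438, -0.0756672118155387]
scene dowel [0.3 1.2]
scene clamp_base [-0.6  1.5]
scene stop [-1.3 -1.2]
scene plate [3.1 0.7]
top dowel [-1.5  0.6]
top clamp_base [-0.3 -1.7]
top stop [0.6 3.4]
top plate [-0.2 -0. ]
rail_end scene [ 0.4038 -0.0411  0.0225] plate [-0.1423 -0.05  ] 0.64
rail_end top [ 0.4024 -0.0397  0.0225] plate [-0.1438 -0.0486] 0.88
rail_end top [ 0.5023 -0.1418  0.0225] plate [-0.0365 -0.1429] 0.48
clamp_nose scene [ 0.5058 -0.1568  0.03  ] plate [-0.0318 -0.1576] 0.84
clamp_nose top [ 0.4946 -0.1493  0.03  ] plate [-0.0436 -0.1509] 0.62
clamp_handle scene [ 0.5535 -0.2712  0.045 ] plate [ 0.0243 -0.2681] 0.66
clamp_handle top [ 0.5658 -0.2666  0.045 ] plate [ 0.0363 -0.2625] 0.58
```

View pics/a.png

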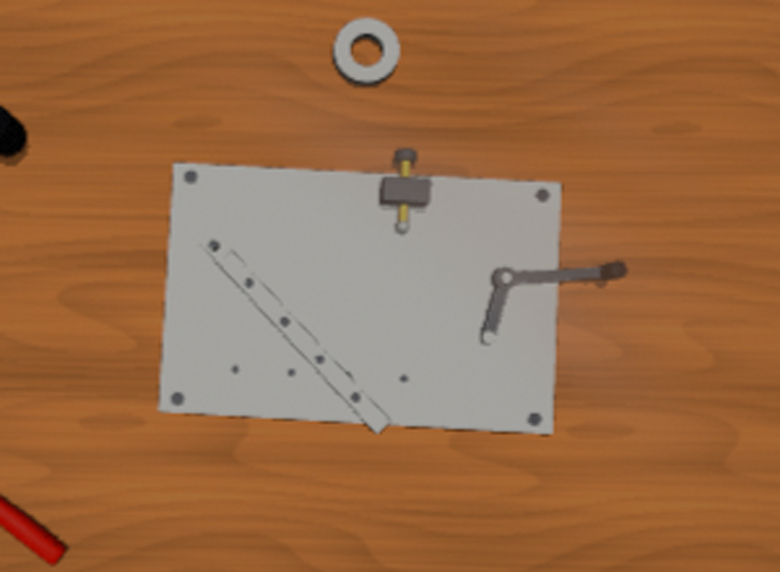

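The top view crop shows the plate corners at (174,163), (561,182), (552,433) and (159,411). The dowel is at (214,245), the rail's free end at (384,424), the ball at (402,227), the pivot at (505,277), the nose at (488,337) and the grip at (615,270). I'll refine the plate pose with the corners.

```bash
cat >> h.py <<'E'
from scipy.spatial.transform import Rotation as Ro
def move(target,R=None):
    """fractions of shift/turn in tool axes to reach world target (and rotation R)"""
    o=monitor.get_obs();q=o["tool_rot"];T=Ro.from_quat([q[1],q[2],q[3],q[0]])
    s=T.inv().apply(np.array(target)-o["eef_pos"])/.2
    w=(T.inv()*R).as_rotvec()/np.pi if R is not None else np.zeros(3)
    print("t",round(o["t"],2),"shift",np.round(s,3),"turn",np.round(w,3),"F",np.round(o["contact_force"],2));return s,w
def tool(yaw,tilt=0):
    """tool x = -plate x at yaw; tilt: tip leans back toward -plate x (deg)"""
    R=Ro.from_matrix(np.array([[-1,0,0],[0,1,0],[0,0,-1.]]).T)
    return Ro.from_euler("z",yaw)*Ro.from_euler("y",tilt,degrees=True)*R
E
python3 - <<'E'
from h import *
a=lambda u,v:(220+(u+.5)/2.6-.5,90+(v+.5)/2.6-.5)
KN.update(TL=(120,200,15),TR=(120,-220,15),BR=(-150,-220,15),BL=(-150,200,15))
obs=[("top",n,a(*c)) for n,c in dict(TL=(174,163),TR=(561,182),BR=(552,433),BL=(159,411),dowel=(214,245)).items()]
obs+=[("scene","dowel",(352,220)),("scene","clamp_base",(234,271)),("top","clamp_base",(413,200))]
p,res,W=plate_pose(obs);print(p.tolist());print(np.round(res,1).tolist())
def pl(w):
    cc,s=np.cos(p[2]),np.sin(p[2]);v=w[:2]-p[:2];return np.round([cc*v[0]+s*v[1],-s*v[0]+cc*v[1]],4)
for n,c,z in(("end",(384,424),.03),("ball",(402,227),.0245),("pivot",(505,277),.025),("nose",(488,337),.03),("grip",(617,269),.061)):
    w=at("top",a(*c),z);print(n,np.round(w,4),pl(w))
print("tilt check",tool(0,20).apply([0,0,1]))
print(W(p,(30,150,0)))
move([.36,.30,.25],tool(p[2],0))
E
```

```text
[0.5498915337625546, -0.00493816739369345, 6.238320137359077]
[[-0.1, -0.6], [0.4, 0.5], [0.2, 1.0], [-0.7, 0.2], [-0.3, -0.3], [-3.7, -1.6], [0.3, 1.5], [-0.2, -2.7]]
end [ 0.4006 -0.0383  0.03  ] [-0.1477 -0.04  ]
ball [ 0.6092 -0.057   0.0245] [ 0.0616 -0.0493]
pivot [ 0.5571 -0.1662  0.025 ] [ 0.0144 -0.1608]
nose [ 0.4931 -0.147   0.03  ] [-0.0503 -0.1445]
grip [ 0.5642 -0.2726  0.061 ] [ 0.0263 -0.2667]
tilt check [-0.34202014  0.         -0.93969262]
[0.58658886 0.14356539 0.        ]
t 2.1 shift [-1.189 -1.356 -0.094] turn [-0.    -0.    -0.095] F [-0.33  0.13  0.14]
```

```bash
cat >> h.py <<'E'
P=np.array([.54989,-.00494,-.04487])
def W(x,y,z):
    c,s=np.cos(P[2]),np.sin(P[2]);return np.array([P[0]+(c*x-s*y)/1e3,P[1]+(s*x+c*y)/1e3,z/1e3])
def pl(w):
    c,s=np.cos(P[2]),np.sin(P[2]);v=(np.array(w)[:2]-P[:2])*1e3;return np.array([c*v[0]+s*v[1],-s*v[0]+c*v[1],w[2]*1e3])
def toolp(): return pl(monitor.get_obs()["eef_pos"])
E
python3 - <<'E'
from h import *
move([.42,.46,.25]);move([.47,.25,.25],tool(P[2]));print(W(-143,17,20))
E
```

```text
t 2.1 shift [-1.202 -0.502 -0.094] turn [0. 0. 0.] F [-0.33  0.13  0.14]
t 2.1 shift [-1.791 -1.406 -0.094] turn [-0.    -0.    -0.095] F [-0.33  0.13  0.14]
[0.40779646 0.01845715 0.02      ]
```

Request:
jog_arm:
  plan:
    - {"x":-0.2,"y":-0.1,"wz":-0.03}
    - {"x":-0.4,"y":-0.25,"wz":-0.06}
    - {"x":-0.6,"y":-0.4,"wz":-0.095}
    - {"x":-0.8,"y":-0.55,"wz":-0.095}
    - {"x":-0.98,"y":-0.75,"wz":-0.095}
    - {"x":-1,"y":-0.95,"wz":-0.095}
    - {"x":-1,"y":-1,"wz":-0.095}
    - {"x":-1,"y":-1,"wz":-0.095}
  hand: -1
  grip_force: 60

```text
invalid input at $.plan[0]: expected keys x, y, z, wx, wy, wz
```

Run:
```python
from h import *
move(W(-143,17,150),tool(P[2],20));print(monitor.get_obs()["eef_pos"])
```

```text
t 2.1 shift [-1.889 -2.601  0.407] turn [ 0.017  0.11  -0.094] F [-0.33  0.13  0.14]
[0.22752113 0.63548778 0.23128962]
```

Request:
jog_arm:
  plan:
    - {"x":-0.2,"y":-0.1,"z":0,"wx":0,"wy":0,"wz":-0.03}
    - {"x":-0.4,"y":-0.25,"z":0,"wx":0,"wy":0,"wz":-0.06}
    - {"x":-0.6,"y":-0.4,"z":0,"wx":0,"wy":0,"wz":-0.095}
    - {"x":-0.8,"y":-0.55,"z":0,"wx":0,"wy":0,"wz":-0.095}
    - {"x":-0.98,"y":-0.75,"z":0,"wx":0,"wy":0,"wz":-0.095}
    - {"x":-1,"y":-0.95,"z":0,"wx":0,"wy":0,"wz":-0.095}
    - {"x":-1,"y":-1,"z":0,"wx":0,"wy":0,"wz":-0.095}
    - {"x":-1,"y":-1,"z":0,"wx":0,"wy":0,"wz":-0.095}
  hand: -1
  grip_force: 60

```text
t: 2.77
eef_pos: [0.3499, 0.3707, 0.2307]
tool_rot: [-0.0, 0.027, 1.0, -0.003]
contact_force: [0.3, -1.0, -1.0]
gripper_width: 0.004
```

Run:
```python
from h import *
move(W(-143,17,150),tool(P[2],20));print(monitor.get_obs()["eef_pos"])
```

```text
t 2.77 shift [-0.385 -1.741  0.413] turn [-0.001  0.111 -0.003] F [ 0.27 -1.04 -0.97]
[0.34994238 0.37070437 0.23067905]
```

Request:
jog_arm:
  plan:
    - {"x":-0.2,"y":-0.15,"z":0,"wx":0,"wy":0,"wz":0}
    - {"x":-0.35,"y":-0.3,"z":0,"wx":0,"wy":0.02,"wz":0}
    - {"x":-0.45,"y":-0.48,"z":0,"wx":0,"wy":0.05,"wz":0}
    - {"x":-0.45,"y":-0.66,"z":0,"wx":0,"wy":0.08,"wz":0}
    - {"x":-0.45,"y":-0.84,"z":0,"wx":0,"wy":0.11,"wz":0}
    - {"x":-0.42,"y":-1,"z":0,"wx":0,"wy":0.11,"wz":0}
    - {"x":-0.42,"y":-1,"z":0,"wx":0,"wy":0.11,"wz":0}

```text
t: 3.35
eef_pos: [0.4237, 0.1582, 0.2311]
tool_rot: [-0.173, 0.033, 0.984, 0.0]
contact_force: [-0.8, -0.4, 0.4]
gripper_width: -0.002
```

Run:
```python
from h import *
move(W(-143,17,90),tool(P[2],20));print(monitor.get_obs()["eef_pos"])
```

```text
t 3.35 shift [-0.212 -0.695  0.682] turn [-0.001  0.    -0.007] F [-0.78 -0.39  0.36]
[0.42372755 0.15822077 0.2311048 ]
```

Request:
jog_arm:
  plan:
    - {"x":-0.03,"y":-0.17,"z":0.1,"wx":0,"wy":0,"wz":-0.007}
    - {"x":-0.07,"y":-0.34,"z":0.2,"wx":0,"wy":0,"wz":-0.007}
    - {"x":-0.1,"y":-0.51,"z":0.32,"wx":0,"wy":0,"wz":-0.007}
    - {"x":-0.14,"y":-0.69,"z":0.45,"wx":0,"wy":0,"wz":-0.007}
    - {"x":-0.21,"y":-0.695,"z":0.6,"wx":0,"wy":0,"wz":-0.007}
    - {"x":-0.212,"y":-0.695,"z":0.682,"wx":0,"wy":0,"wz":-0.007}
    - {"x":-0.212,"y":-0.695,"z":0.682,"wx":0,"wy":0,"wz":-0.007}

```text
t: 3.93
eef_pos: [0.405, 0.0179, 0.0875]
tool_rot: [-0.176, 0.023, 0.984, 0.002]
contact_force: [-0.8, -0.0, 0.5]
gripper_width: 0.0
```

Run:
```python
from h import *
print(toolp());move(W(-143,17,21),tool(P[2],20));print(monitor.get_obs()["q"])
cv2.imwrite("pics/s1.png",cams.read_camera("scene")[100:340,120:480,::-1].repeat(2,0).repeat(2,1))
```

```text
[-145.76457299   16.31772953   87.49884077]
t 3.93 shift [-0.128  0.005  0.307] turn [-0.001 -0.002 -0.001] F [-0.82 -0.    0.45]
[-0.32074883  0.45668109  0.21512729  2.0711734  -0.17322496  0.98303127
  1.53548116]
```

View pics/s1.png

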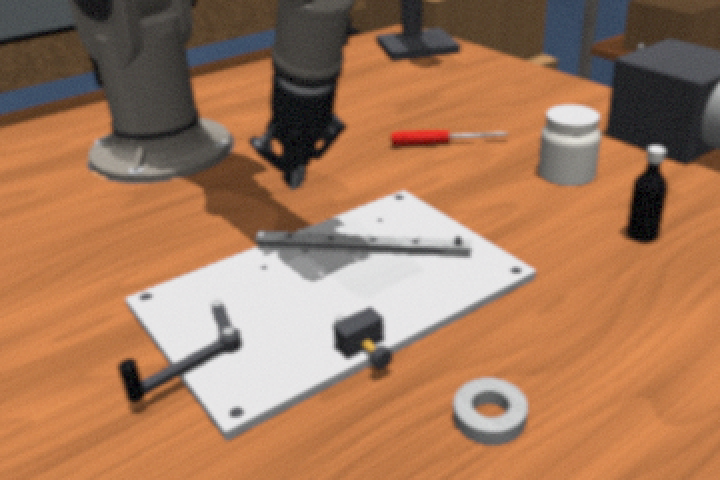

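The picture shows the shut fingertips at (293,183), on the robot side of the rail and clear of it. Next I descend.

Request:
jog_arm:
  plan:
    - {"x":-0.06,"y":0,"z":0.15,"wx":0,"wy":0,"wz":0}
    - {"x":-0.12,"y":0,"z":0.28,"wx":0,"wy":0,"wz":0}
    - {"x":-0.12,"y":0,"z":0.295,"wx":0,"wy":0,"wz":0}
    - {"x":-0.12,"y":0,"z":0.295,"wx":0,"wy":0,"wz":0}

```text
t: 4.32
eef_pos: [0.4088, 0.0191, 0.0259]
tool_rot: [-0.175, 0.022, 0.984, 0.002]
contact_force: [-0.1, 0.7, 0.0]
gripper_width: 0.002
```

Run:
```python
from h import *
print(toolp())
# path: contact point at 215mm from dowel, rail angle stepping; centre offset 22
for th in (43,36,29,22,15):
    t=np.radians(th);d=np.array([-np.sin(t),-np.cos(t)]);n=np.array([-np.cos(t),np.sin(t)])
    c=np.array([30,150])+215*d+24*n
    print(th,c.round());move(W(*c,22),tool(P[2],max(0,(th-22))))
```

```text
[-142.05984902   17.64941715   25.90439788]
43 [-134.    9.]
t 4.32 shift [-0.044 -0.043  0.005] turn [-0.001  0.004 -0.   ] F [-0.12  0.69  0.02]
36 [-116.  -10.]
t 4.32 shift [-0.13  -0.137 -0.027] turn [-0.001 -0.034 -0.   ] F [-0.12  0.69  0.02]
29 [-95. -26.]
t 4.32 shift [-0.227 -0.22  -0.062] turn [-0.001 -0.073 -0.   ] F [-0.12  0.69  0.02]
22 [-73. -40.]
t 4.32 shift [-0.332 -0.29  -0.1  ] turn [-0.001 -0.112  0.   ] F [-0.12  0.69  0.02]
15 [-49. -51.]
t 4.32 shift [-0.444 -0.346 -0.141] turn [-0.001 -0.112  0.   ] F [-0.12  0.69  0.02]
```

Request:
jog_arm:
  plan:
    - {"x":-0.022,"y":-0.022,"z":0.0,"wx":0,"wy":0,"wz":0}
    - {"x":-0.044,"y":-0.043,"z":0.0,"wx":0,"wy":0,"wz":0}
    - {"x":-0.066,"y":-0.066,"z":-0.005,"wx":0,"wy":-0.01,"wz":0}
    - {"x":-0.088,"y":-0.09,"z":-0.012,"wx":0,"wy":-0.02,"wz":0}
    - {"x":-0.11,"y":-0.114,"z":-0.02,"wx":0,"wy":-0.03,"wz":0}
    - {"x":-0.13,"y":-0.137,"z":-0.027,"wx":0,"wy":-0.034,"wz":0}
    - {"x":-0.155,"y":-0.158,"z":-0.035,"wx":0,"wy":-0.044,"wz":0}
    - {"x":-0.18,"y":-0.18,"z":-0.045,"wx":0,"wy":-0.054,"wz":0}
    - {"x":-0.205,"y":-0.2,"z":-0.053,"wx":0,"wy":-0.064,"wz":0}
    - {"x":-0.227,"y":-0.22,"z":-0.062,"wx":0,"wy":-0.073,"wz":0}
    - {"x":-0.25,"y":-0.235,"z":-0.07,"wx":0,"wy":-0.08,"wz":0}
    - {"x":-0.25,"y":-0.235,"z":-0.07,"wx":0,"wy":-0.08,"wz":0}

```text
t: 5.32
eef_pos: [0.4595, -0.0312, 0.0228]
tool_rot: [-0.049, 0.023, 0.999, -0.001]
contact_force: [0.3, -0.5, -0.5]
gripper_width: 0.001
```

Run:
```python
from h import *
print(toolp())
cams.read_camera("top")
for d in finder.place_of("top","rail_end"): print(pl(at("top",d["location"],.0225)).round(),d["confidence"])
for th in (22,15,8,2):
    t=np.radians(th);d=np.array([-np.sin(t),-np.cos(t)]);n=np.array([-np.cos(t),np.sin(t)])
    c=np.array([30,150])+215*d+23*n
    print(th,c.round());move(W(*c,22),tool(P[2],0))
```

```text
[-89.15024805 -30.24101207  22.84514128]
[  11. -155.   22.] 0.27
22 [-72. -41.]
t 5.42 shift [-0.089 -0.056 -0.006] turn [-0.001 -0.032  0.   ] F [-0.59  1.    0.34]
15 [-48. -52.]
t 5.42 shift [-0.208 -0.111 -0.018] turn [-0.001 -0.032  0.   ] F [-0.59  1.    0.34]
8 [-23. -60.]
t 5.42 shift [-0.333 -0.151 -0.031] turn [-0.001 -0.032  0.   ] F [-0.59  1.    0.34]
2 [ -0. -64.]
t 5.42 shift [-0.444 -0.173 -0.042] turn [-0.001 -0.032  0.   ] F [-0.59  1.    0.34]
```

Request:
jog_arm:
  plan:
    - {"x":-0.03,"y":-0.02,"z":-0.002,"wx":0,"wy":-0.01,"wz":0}
    - {"x":-0.06,"y":-0.04,"z":-0.004,"wx":0,"wy":-0.02,"wz":0}
    - {"x":-0.09,"y":-0.057,"z":-0.006,"wx":0,"wy":-0.032,"wz":0}
    - {"x":-0.12,"y":-0.072,"z":-0.009,"wx":0,"wy":-0.032,"wz":0}
    - {"x":-0.15,"y":-0.086,"z":-0.012,"wx":0,"wy":-0.032,"wz":0}
    - {"x":-0.18,"y":-0.1,"z":-0.015,"wx":0,"wy":-0.032,"wz":0}
    - {"x":-0.21,"y":-0.111,"z":-0.018,"wx":0,"wy":-0.032,"wz":0}
    - {"x":-0.24,"y":-0.121,"z":-0.021,"wx":0,"wy":-0.032,"wz":0}
    - {"x":-0.27,"y":-0.131,"z":-0.024,"wx":0,"wy":-0.032,"wz":0}
    - {"x":-0.3,"y":-0.141,"z":-0.028,"wx":0,"wy":-0.032,"wz":0}
    - {"x":-0.33,"y":-0.15,"z":-0.031,"wx":0,"wy":-0.032,"wz":0}
    - {"x":-0.33,"y":-0.15,"z":-0.031,"wx":0,"wy":-0.032,"wz":0}

```text
t: 6.42
eef_pos: [0.5258, -0.0639, 0.0223]
tool_rot: [0.001, 0.022, 1.0, -0.002]
contact_force: [0.1, -0.4, 0.2]
gripper_width: -0.003
```

Run:
```python
from h import *
print(toolp())
cv2.imwrite("pics/t2.png",cv2.resize(cams.read_camera("top")[90:310,220:520,::-1],None,fx=2.6,fy=2.6,interpolation=2))
F=[];
for i in range(6): F.append(monitor.get_obs()["contact_force"]); cams.read_camera("top")
print(np.round(F,2))
```

```text
[-21.47030071 -59.96272411  22.29489046]
[[-0.47 -0.11 -0.16]
 [ 0.06 -0.12  0.69]
 [ 0.12  0.19  0.18]
 [ 0.56 -0.81 -0.82]
 [ 0.   -0.02  0.13]
 [-0.21  0.25  0.39]]
```

View pics/t2.png

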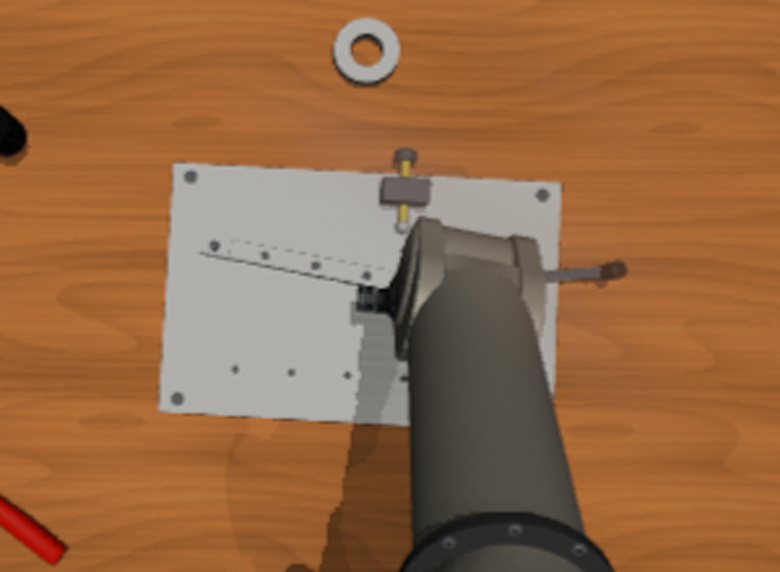

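The top view shows the rail following to about 8°, with holes at (265,256) to (367,276). The ball at (402,227) is still clear of it. I'll continue at a gentle pace.

Request:
jog_arm:
  plan:
    - {"x":-0.02,"y":-0.005,"z":0,"wx":0,"wy":0,"wz":0}
    - {"x":-0.04,"y":-0.01,"z":0,"wx":0,"wy":0,"wz":0}
    - {"x":-0.06,"y":-0.015,"z":0,"wx":0,"wy":0,"wz":0}
    - {"x":-0.08,"y":-0.02,"z":0,"wx":0,"wy":0,"wz":0}
    - {"x":-0.1,"y":-0.025,"z":0,"wx":0,"wy":0,"wz":0}
    - {"x":-0.115,"y":-0.025,"z":0,"wx":0,"wy":0,"wz":0}
    - {"x":-0.13,"y":-0.03,"z":0,"wx":0,"wy":0,"wz":0}
    - {"x":-0.14,"y":-0.03,"z":0,"wx":0,"wy":0,"wz":0}
    - {"x":-0.15,"y":-0.03,"z":0,"wx":0,"wy":0,"wz":0}
    - {"x":-0.16,"y":-0.03,"z":0,"wx":0,"wy":0,"wz":0}
    - {"x":-0.165,"y":-0.03,"z":0,"wx":0,"wy":0,"wz":0}

```text
t: 7.68
eef_pos: [0.5566, -0.0707, 0.0221]
tool_rot: [-0.0, 0.022, 1.0, -0.002]
contact_force: [-1.1, -0.2, 0.1]
gripper_width: 0.002
```

Run:
```python
from h import *
print(toolp(),monitor.get_obs()["contact_force"])
```

```text
[  9.61114678 -65.38244408  22.14269237] [-1.10408818 -0.16141807  0.14546979]
```

Request:
jog_arm:
  plan:
    - {"x":-0.008,"y":0,"z":0,"wx":0,"wy":0,"wz":0}
    - {"x":-0.016,"y":0,"z":0,"wx":0,"wy":0,"wz":0}
    - {"x":-0.022,"y":0,"z":0,"wx":0,"wy":0,"wz":0}
    - {"x":-0.028,"y":0,"z":0,"wx":0,"wy":0,"wz":0}
    - {"x":-0.032,"y":0,"z":0,"wx":0,"wy":0,"wz":0}
    - {"x":-0.036,"y":0,"z":0,"wx":0,"wy":0,"wz":0}
    - {"x":-0.036,"y":0,"z":0,"wx":0,"wy":0,"wz":0}

```text
t: 8.27
eef_pos: [0.564, -0.071, 0.0221]
tool_rot: [-0.0, 0.022, 1.0, -0.002]
contact_force: [-1.1, 0.2, 0.1]
gripper_width: -0.0
```

Request:
jog_arm:
  plan:
    - {"x":-0.004,"y":0,"z":0,"wx":0,"wy":0,"wz":0}
    - {"x":-0.008,"y":0,"z":0,"wx":0,"wy":0,"wz":0}
    - {"x":-0.008,"y":0,"z":0,"wx":0,"wy":0,"wz":0}

```text
t: 8.52
eef_pos: [0.5658, -0.0711, 0.0222]
tool_rot: [0.0, 0.022, 1.0, -0.002]
contact_force: [-0.2, -0.3, -1.1]
gripper_width: -0.002
```

Request:
jog_arm:
  plan:
    - {"x":-0.003,"y":0,"z":0,"wx":0,"wy":0,"wz":0}
    - {"x":-0.006,"y":0,"z":0,"wx":0,"wy":0,"wz":0}
    - {"x":-0.008,"y":0,"z":0,"wx":0,"wy":0,"wz":0}
    - {"x":-0.008,"y":0,"z":0,"wx":0,"wy":0,"wz":0}

```text
t: 8.85
eef_pos: [0.5675, -0.0712, 0.0222]
tool_rot: [0.0, 0.022, 1.0, -0.002]
contact_force: [-0.1, -0.5, -0.2]
gripper_width: -0.005
```

Request:
jog_arm:
  plan:
    - {"x":-0.003,"y":0,"z":0,"wx":0,"wy":0,"wz":0}
    - {"x":-0.006,"y":0,"z":0,"wx":0,"wy":0,"wz":0}
    - {"x":-0.006,"y":0,"z":0,"wx":0,"wy":0,"wz":0}

```text
t: 9.1
eef_pos: [0.5689, -0.0712, 0.0222]
tool_rot: [0.0, 0.022, 1.0, -0.002]
contact_force: [-1.7, -0.4, -0.3]
gripper_width: 0.003
```

Request:
jog_arm:
  plan:
    - {"x":-0.003,"y":0,"z":0,"wx":0,"wy":0,"wz":0}
    - {"x":-0.006,"y":0,"z":0,"wx":0,"wy":0,"wz":0}
    - {"x":-0.006,"y":0,"z":0,"wx":0,"wy":0,"wz":0}

```text
t: 9.35
eef_pos: [0.5702, -0.0713, 0.0222]
tool_rot: [0.0, 0.022, 1.0, -0.002]
contact_force: [-0.7, 0.1, 0.5]
gripper_width: 0.001
```

Request:
jog_arm:
  plan:
    - {"x":-0.003,"y":0,"z":0,"wx":0,"wy":0,"wz":0}
    - {"x":-0.004,"y":0,"z":0,"wx":0,"wy":0,"wz":0}
    - {"x":-0.004,"y":0,"z":0,"wx":0,"wy":0,"wz":0}

```text
t: 9.6
eef_pos: [0.5712, -0.0713, 0.0222]
tool_rot: [0.0, 0.022, 1.0, -0.002]
contact_force: [-0.1, 1.1, -0.3]
gripper_width: -0.0
```

Request:
jog_arm:
  plan:
    - {"x":-0.003,"y":0,"z":0,"wx":0,"wy":0,"wz":0}
    - {"x":-0.004,"y":0,"z":0,"wx":0,"wy":0,"wz":0}
    - {"x":-0.004,"y":0,"z":0,"wx":0,"wy":0,"wz":0}

```text
t: 9.85
eef_pos: [0.5721, -0.0713, 0.0222]
tool_rot: [0.0, 0.022, 1.0, -0.002]
contact_force: [-0.7, 0.7, -0.1]
gripper_width: 0.002
```

Request:
jog_arm:
  plan:
    - {"x":-0.003,"y":0,"z":0,"wx":0,"wy":0,"wz":0}
    - {"x":-0.004,"y":0,"z":0,"wx":0,"wy":0,"wz":0}
    - {"x":-0.004,"y":0,"z":0,"wx":0,"wy":0,"wz":0}

```text
t: 10.1
eef_pos: [0.5729, -0.0713, 0.0222]
tool_rot: [0.0, 0.022, 1.0, -0.002]
contact_force: [-0.3, -0.3, 0.4]
gripper_width: 0.001
```

Request:
jog_arm:
  plan:
    - {"x":-0.003,"y":0,"z":0,"wx":0,"wy":0,"wz":0}
    - {"x":-0.004,"y":0,"z":0,"wx":0,"wy":0,"wz":0}
    - {"x":-0.004,"y":0,"z":0,"wx":0,"wy":0,"wz":0}

```text
t: 10.35
eef_pos: [0.5733, -0.0714, 0.0221]
tool_rot: [-0.0, 0.022, 1.0, -0.002]
contact_force: [-2.6, -0.1, 1.0]
gripper_width: -0.001
```

Request:
jog_arm:
  plan:
    - {"x":-0.002,"y":0,"z":0,"wx":0,"wy":0,"wz":0}
    - {"x":-0.004,"y":0,"z":0,"wx":0,"wy":0,"wz":0}
    - {"x":-0.004,"y":0,"z":0,"wx":0,"wy":0,"wz":0}
    - {"x":-0.004,"y":0,"z":0,"wx":0,"wy":0,"wz":0}

```text
t: 10.68
eef_pos: [0.5735, -0.0714, 0.022]
tool_rot: [-0.001, 0.022, 1.0, -0.002]
contact_force: [-3.5, -0.8, 2.2]
gripper_width: -0.001
```

Request:
jog_arm:
  plan:
    - {"x":-0.002,"y":0,"z":0,"wx":0,"wy":0,"wz":0}
    - {"x":-0.004,"y":0,"z":0,"wx":0,"wy":0,"wz":0}
    - {"x":-0.006,"y":0,"z":0,"wx":0,"wy":0,"wz":0}
    - {"x":-0.008,"y":0,"z":0,"wx":0,"wy":0,"wz":0}
    - {"x":-0.008,"y":0,"z":0,"wx":0,"wy":0,"wz":0}
    - {"x":-0.008,"y":0,"z":0,"wx":0,"wy":0,"wz":0}

```text
t: 11.18
eef_pos: [0.5736, -0.0714, 0.0216]
tool_rot: [-0.002, 0.022, 1.0, -0.002]
contact_force: [-7.1, 1.1, 3.3]
gripper_width: 0.003
```

Run:
```python
from h import *
F=[]
for i in range(4): F.append(monitor.get_obs()["contact_force"]); cams.read_camera("top")
print(np.round(F,2),toolp())
```

```text
[[-7.12  1.12  3.34]
 [-6.12  0.02  2.27]
 [-6.32  0.45  1.55]
 [-5.69 -0.34  2.55]] [ 26.69367805 -65.37067442  21.58818866]
```

Request:
jog_arm:
  plan:
    - {"x":-0.008,"y":0,"z":0,"wx":0,"wy":0,"wz":0}
    - {"x":-0.01,"y":0,"z":0,"wx":0,"wy":0,"wz":0}
    - {"x":-0.012,"y":0,"z":0,"wx":0,"wy":0,"wz":0}
    - {"x":-0.0135,"y":0,"z":0,"wx":0,"wy":0,"wz":0}
    - {"x":-0.0135,"y":0,"z":0,"wx":0,"wy":0,"wz":0}
    - {"x":-0.0135,"y":0,"z":0,"wx":0,"wy":0,"wz":0}
    - {"x":-0.0135,"y":0,"z":0,"wx":0,"wy":0,"wz":0}

```text
t: 11.97
eef_pos: [0.5737, -0.0715, 0.0209]
tool_rot: [-0.005, 0.022, 1.0, -0.002]
contact_force: [-9.6, 0.2, 3.9]
gripper_width: -0.0
```

Run:
```python
from h import *
F=[]
for i in range(8): F.append(monitor.get_obs()["contact_force"]); cams.read_camera("top")
print(np.round(F,1).tolist(),np.mean(F,0),toolp(),monitor.get_obs()["t"])
```

```text
[[-9.6, 0.2, 3.9], [-8.7, 0.6, 3.4], [-9.1, 0.3, 3.1], [-7.9, -0.1, 3.4], [-8.5, 0.3, 3.6], [-8.2, -0.1, 3.5], [-9.2, 0.6, 3.9], [-9.5, 1.6, 3.3]] [-8.83149001  0.42533475  3.50871639] [ 26.80934267 -65.42858905  20.90132516] 12.3667
```

Request:
jog_arm:
  plan:
    - {"x":-0.0135,"y":0,"z":-0.003,"wx":0,"wy":0,"wz":0}
    - {"x":-0.0155,"y":0,"z":-0.003,"wx":0,"wy":0,"wz":0}
    - {"x":-0.0175,"y":0,"z":-0.003,"wx":0,"wy":0,"wz":0}
    - {"x":-0.0175,"y":0,"z":-0.003,"wx":0,"wy":0,"wz":0}
    - {"x":-0.0175,"y":0,"z":-0.003,"wx":0,"wy":0,"wz":0}
    - {"x":-0.0175,"y":0,"z":-0.003,"wx":0,"wy":0,"wz":0}
    - {"x":-0.0175,"y":0,"z":-0.003,"wx":0,"wy":0,"wz":0}

```text
t: 12.95
eef_pos: [0.5738, -0.0716, 0.0206]
tool_rot: [-0.008, 0.022, 1.0, -0.001]
contact_force: [-9.4, 0.3, 4.1]
gripper_width: 0.0
```

Run:
```python
from h import *
F=[]
for i in range(22): F.append(monitor.get_obs()["contact_force"]); cams.read_camera("top")
print(np.round(F,1)[:,0].tolist(),np.mean(F,0),toolp(),monitor.get_obs()["t"])
```

```text
[-9.4, -10.1, -11.0, -9.3, -10.3, -10.4, -10.4, -9.9, -9.4, -10.4, -10.3, -10.1, -9.1, -9.7, -10.3, -9.9, -11.0, -10.7, -10.9, -9.5, -9.8, -9.3] [-10.05859494   0.79786501   4.00571657] [ 26.86032825 -65.46300042  20.57223755] 14.05
```

The press held at about 10 N for more than a second. I back off gently now.

Request:
jog_arm:
  plan:
    - {"x":0.003,"y":0,"z":-0.003,"wx":0,"wy":0,"wz":0}
    - {"x":0.01,"y":0,"z":-0.003,"wx":0,"wy":0,"wz":0}
    - {"x":0.04,"y":0,"z":-0.003,"wx":0,"wy":0,"wz":0}
    - {"x":0.1,"y":0,"z":-0.01,"wx":0,"wy":0,"wz":0}
    - {"x":0.15,"y":0,"z":-0.1,"wx":0,"wy":0,"wz":0}
    - {"x":0.15,"y":0,"z":-0.3,"wx":0,"wy":0,"wz":0}
    - {"x":0.15,"y":0,"z":-0.5,"wx":0,"wy":0,"wz":0}
    - {"x":0.15,"y":0,"z":-0.55,"wx":0,"wy":0,"wz":0}

```text
t: 14.72
eef_pos: [0.5495, -0.0705, 0.1369]
tool_rot: [-0.003, 0.023, 1.0, -0.001]
contact_force: [1.2, 0.3, 0.2]
gripper_width: 0.002
```

Run:
```python
from h import *
print(toolp(),monitor.get_obs()["q"],monitor.get_obs()["contact_force"]);move(W(62,-270,130),tool(P[2],0));move(W(62,-270,39),tool(P[2],0))
```

```text
[  2.57757805 -65.53972739 136.94405253] [-0.19770566  0.40143725  0.26585595  1.94576866 -0.13748826  0.81719463
  1.66846938] [1.19332847 0.31705917 0.18289793]
t 14.72 shift [-0.298 -1.022  0.036] turn [-0.001 -0.002 -0.   ] F [1.19 0.32 0.18]
t 14.72 shift [-0.3   -1.021  0.491] turn [-0.001 -0.002 -0.   ] F [1.19 0.32 0.18]
```

Request:
jog_arm:
  plan:
    - {"x":-0.1,"y":-0.16,"z":0,"wx":0,"wy":0,"wz":0}
    - {"x":-0.2,"y":-0.33,"z":0,"wx":0,"wy":0,"wz":0}
    - {"x":-0.3,"y":-0.5,"z":0,"wx":0,"wy":0,"wz":0}
    - {"x":-0.3,"y":-0.68,"z":0,"wx":0,"wy":0,"wz":0}
    - {"x":-0.3,"y":-0.85,"z":0,"wx":0,"wy":0,"wz":0}
    - {"x":-0.3,"y":-1,"z":0,"wx":0,"wy":0,"wz":0}
    - {"x":-0.3,"y":-1,"z":0,"wx":0,"wy":0,"wz":0}
    - {"x":-0.3,"y":-1,"z":0,"wx":0,"wy":0,"wz":0}

```text
t: 15.38
eef_pos: [0.6, -0.2761, 0.1373]
tool_rot: [-0.002, 0.025, 1.0, -0.002]
contact_force: [0.7, 0.9, 0.1]
gripper_width: -0.004
```

Run:
```python
from h import *
print(toolp());move(W(62,-270,39),tool(P[2],0))
im=cams.read_camera("top")[90:310,220:520,::-1];print(finder.place_of("top","rail_end")[:1],finder.place_of("top","clamp_handle")[:1])
s=cams.read_camera("scene")[190:340,130:400,::-1]
cv2.imwrite("pics/t3.png",np.vstack([cv2.resize(im,(600,440)),cv2.resize(s,(600,333))])[:600] if 0 else np.hstack([cv2.resize(im,(400,293),interpolation=2),cv2.resize(s,(400,293)[:2],interpolation=2)]))
```

```text
[  62.23428154 -268.61946061  137.28319951]
t 15.38 shift [-0.001 -0.005  0.491] turn [-0.001 -0.001 -0.002] F [0.68 0.89 0.08]
[{'location': [397.5, 180.9], 'confidence': 0.74}] [{'location': [456.6, 193.0], 'confidence': 0.78}]
```

View pics/t3.png

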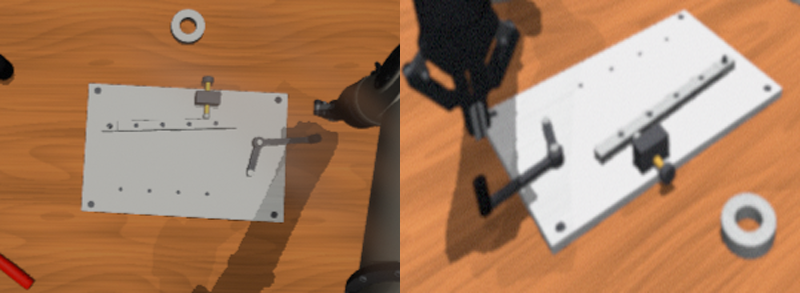

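The pictures show the rail seated against the ball (left, 207,115), and the clamp still parked with its grip at (316,137). The gripper is above, on the +x side of the grip. Next I descend to z of about 39 mm.

Request:
jog_arm:
  plan:
    - {"x":0,"y":-0.005,"z":0.15,"wx":0,"wy":0,"wz":0}
    - {"x":0,"y":-0.005,"z":0.3,"wx":0,"wy":0,"wz":0}
    - {"x":0,"y":-0.005,"z":0.44,"wx":0,"wy":0,"wz":0}
    - {"x":0,"y":-0.005,"z":0.49,"wx":0,"wy":0,"wz":0}
    - {"x":0,"y":-0.005,"z":0.49,"wx":0,"wy":0,"wz":0}
    - {"x":0,"y":-0.005,"z":0.49,"wx":0,"wy":0,"wz":0}

```text
t: 16.08
eef_pos: [0.6013, -0.2714, 0.0396]
tool_rot: [-0.002, 0.021, 1.0, -0.001]
contact_force: [1.0, 0.6, 0.6]
gripper_width: 0.003
```

```bash
cat >> h.py <<'E'
def push(phi,back=20,r=110,z=39,yawoff=0):
    """tool pose pushing the grip when it stands at plate angle phi (deg) about the pivot, clockwise"""
    f=np.radians(phi);rad=np.array([np.cos(f),np.sin(f)]);tan=np.array([np.sin(f),-np.cos(f)])
    c=np.array([12,-160])+r*rad-back*tan
    return W(*c,z),tool(P[2]+f+np.pi/2+np.radians(yawoff))
E
python3 - <<'E'
from h import *
print(toolp(),monitor.get_obs()["q"][6])
for phi in(-83,-90,-100,-110,-120,-130,-140): print(phi);move(*push(phi))
E
```

```text
[  63.29523211 -263.91851711   39.59821501] 2.0415094195515144
-83
t 16.08 shift [ 0.09  -0.014  0.003] turn [-0.    -0.001 -0.038] F [0.98 0.6  0.61]
-90
t 16.08 shift [ 0.157 -0.03   0.004] turn [-0.001 -0.001  0.001] F [0.98 0.6  0.61]
-100
t 16.08 shift [ 0.254 -0.039  0.004] turn [-0.001 -0.001  0.057] F [0.98 0.6  0.61]
-110
t 16.08 shift [ 0.351 -0.03   0.005] turn [-0.001 -0.001  0.112] F [0.98 0.6  0.61]
-120
t 16.08 shift [ 0.445 -0.005  0.005] turn [-0.001 -0.001  0.168] F [0.98 0.6  0.61]
-130
t 16.08 shift [0.533 0.036 0.005] turn [-0.001 -0.001  0.223] F [0.98 0.6  0.61]
-140
t 16.08 shift [0.613 0.092 0.006] turn [-0.001 -0.001  0.279] F [0.98 0.6  0.61]
```

Request:
jog_arm:
  plan:
    - {"x":0.03,"y":-0.01,"z":0,"wx":0,"wy":0,"wz":-0.02}
    - {"x":0.06,"y":-0.014,"z":0,"wx":0,"wy":0,"wz":-0.035}
    - {"x":0.09,"y":-0.014,"z":0,"wx":0,"wy":0,"wz":-0.038}
    - {"x":0.11,"y":-0.02,"z":0,"wx":0,"wy":0,"wz":-0.025}
    - {"x":0.133,"y":-0.025,"z":0,"wx":0,"wy":0,"wz":-0.013}
    - {"x":0.157,"y":-0.03,"z":0,"wx":0,"wy":0,"wz":0}
    - {"x":0.181,"y":-0.034,"z":0,"wx":0,"wy":0,"wz":0.014}
    - {"x":0.205,"y":-0.037,"z":0,"wx":0,"wy":0,"wz":0.028}
    - {"x":0.23,"y":-0.039,"z":0,"wx":0,"wy":0,"wz":0.043}
    - {"x":0.254,"y":-0.039,"z":0,"wx":0,"wy":0,"wz":0.057}
    - {"x":0.28,"y":-0.037,"z":0,"wx":0,"wy":0,"wz":0.072}
    - {"x":0.28,"y":-0.037,"z":0,"wx":0,"wy":0,"wz":0.072}

```text
t: 17.08
eef_pos: [0.5457, -0.2771, 0.0418]
tool_rot: [-0.001, 0.135, 0.991, -0.001]
contact_force: [0.4, -0.1, -0.3]
gripper_width: 0.001
```

Run:
```python
from h import *
print(toolp());cams.read_camera("top");d=finder.place_of("top","clamp_handle")[:1];print(d and pl(at("top",d[0]["location"],.045)).round(),d)
n=finder.place_of("top","clamp_nose")[:1];print(n and pl(at("top",n[0]["location"],.03)).round(),n)
for phi in(-106,-113,-120,-127,-134,-140,-145): print(phi);move(*push(phi))
```

```text
[   8.02400147 -272.11120756   41.78615983]
[ -10. -271.   45.] [{'location': [456.2, 207.1], 'confidence': 0.84}]
[ -33. -125.   30.] [{'location': [400.6, 212.6], 'confidence': 0.84}]
-106
t 17.23 shift [ 0.035 -0.007  0.009] turn [-0.001 -0.001  0.018] F [ 1.09 -0.54 -0.27]
-113
t 17.23 shift [ 0.103 -0.011  0.009] turn [-0.001 -0.001  0.057] F [ 1.09 -0.54 -0.27]
-120
t 17.23 shift [ 0.171 -0.007  0.009] turn [-0.001 -0.001  0.096] F [ 1.09 -0.54 -0.27]
-127
t 17.23 shift [0.239 0.006 0.01 ] turn [-0.001 -0.001  0.135] F [ 1.09 -0.54 -0.27]
-134
t 17.23 shift [0.304 0.026 0.01 ] turn [-0.001 -0.001  0.174] F [ 1.09 -0.54 -0.27]
-140
t 17.23 shift [0.357 0.05  0.01 ] turn [-0.001 -0.001  0.207] F [ 1.09 -0.54 -0.27]
-145
t 17.23 shift [0.4   0.074 0.01 ] turn [-0.001 -0.001  0.235] F [ 1.09 -0.54 -0.27]
```

Request:
jog_arm:
  plan:
    - {"x":0.035,"y":-0.007,"z":0.01,"wx":0,"wy":0,"wz":0.018}
    - {"x":0.069,"y":-0.01,"z":0.01,"wx":0,"wy":0,"wz":0.038}
    - {"x":0.103,"y":-0.011,"z":0.01,"wx":0,"wy":0,"wz":0.057}
    - {"x":0.137,"y":-0.01,"z":0.01,"wx":0,"wy":0,"wz":0.077}
    - {"x":0.171,"y":-0.007,"z":0.01,"wx":0,"wy":0,"wz":0.096}
    - {"x":0.205,"y":-0.001,"z":0.01,"wx":0,"wy":0,"wz":0.115}
    - {"x":0.239,"y":0.006,"z":0.01,"wx":0,"wy":0,"wz":0.135}
    - {"x":0.272,"y":0.015,"z":0.01,"wx":0,"wy":0,"wz":0.155}
    - {"x":0.304,"y":0.026,"z":0.01,"wx":0,"wy":0,"wz":0.174}
    - {"x":0.331,"y":0.037,"z":0.01,"wx":0,"wy":0,"wz":0.19}
    - {"x":0.357,"y":0.05,"z":0.01,"wx":0,"wy":0,"wz":0.207}
    - {"x":0.357,"y":0.05,"z":0.01,"wx":0,"wy":0,"wz":0.207}

```text
t: 18.23
eef_pos: [0.4798, -0.2474, 0.0393]
tool_rot: [-0.001, 0.443, 0.897, -0.001]
contact_force: [0.3, 1.0, -0.2]
gripper_width: -0.004
```

Run:
```python
from h import *
print(toolp());cams.read_camera("top");d=finder.place_of("top","clamp_handle")[:1];print(d and pl(at("top",d[0]["location"],.045)).round(),d)
n=finder.place_of("top","clamp_nose")[:1];print(n and pl(at("top",n[0]["location"],.03)).round(),n)
for phi in(-145,-150,-155,-160,-165,-168): print(phi);move(*push(phi))
```

```text
[ -59.19224684 -245.37931304   39.27758181]
[ -72. -224.   45.] [{'location': [437.9, 228.9], 'confidence': 0.65}]
[ -5. -99.  30.] [{'location': [391.4, 201.9], 'confidence': 0.74}]
-145
t 18.38 shift [ 0.049 -0.008  0.001] turn [-0.001 -0.     0.029] F [0.31 0.1  0.66]
-150
t 18.38 shift [ 0.098 -0.01   0.001] turn [-0.001 -0.     0.057] F [0.31 0.1  0.66]
-155
t 18.38 shift [ 0.147 -0.008  0.001] turn [-0.001 -0.     0.084] F [0.31 0.1  0.66]
-160
t 18.38 shift [ 0.195 -0.002  0.001] turn [-0.001 -0.     0.112] F [0.31 0.1  0.66]
-165
t 18.38 shift [0.243 0.008 0.001] turn [-0.001  0.     0.14 ] F [0.31 0.1  0.66]
-168
t 18.38 shift [0.271 0.017 0.001] turn [-0.001  0.     0.157] F [0.31 0.1  0.66]
```

Request:
jog_arm:
  plan:
    - {"x":0.025,"y":-0.004,"z":0,"wx":0,"wy":0,"wz":0.015}
    - {"x":0.049,"y":-0.008,"z":0,"wx":0,"wy":0,"wz":0.029}
    - {"x":0.073,"y":-0.01,"z":0,"wx":0,"wy":0,"wz":0.043}
    - {"x":0.098,"y":-0.01,"z":0,"wx":0,"wy":0,"wz":0.057}
    - {"x":0.122,"y":-0.009,"z":0,"wx":0,"wy":0,"wz":0.07}
    - {"x":0.147,"y":-0.008,"z":0,"wx":0,"wy":0,"wz":0.084}
    - {"x":0.165,"y":-0.006,"z":0,"wx":0,"wy":0,"wz":0.095}
    - {"x":0.18,"y":-0.004,"z":0,"wx":0,"wy":0,"wz":0.104}
    - {"x":0.195,"y":-0.002,"z":0,"wx":0,"wy":0,"wz":0.112}
    - {"x":0.205,"y":0,"z":0,"wx":0,"wy":0,"wz":0.118}
    - {"x":0.205,"y":0,"z":0,"wx":0,"wy":0,"wz":0.118}

```text
t: 19.3
eef_pos: [0.455, -0.2153, 0.0392]
tool_rot: [-0.001, 0.599, 0.8, -0.001]
contact_force: [0.7, -1.5, 0.7]
gripper_width: -0.003
```

Run:
```python
from h import *
print(toolp());im=cams.read_camera("top")[90:310,220:520,::-1]
cv2.imwrite("pics/t4.png",cv2.resize(im,None,fx=2.6,fy=2.6,interpolation=2))
n=finder.place_of("top","clamp_nose")[:1];print(n and pl(at("top",n[0]["location"],.03)).round(),n)
for phi in(-165,-170,-175,-180,-185): print(phi);move(*push(phi))
```

```text
[ -85.38192815 -214.39470681   39.17212994]
[  22. -100.   30.] [{'location': [392.2, 192.1], 'confidence': 0.66}]
-165
t 19.4 shift [ 0.037 -0.006  0.   ] turn [-0.001  0.     0.022] F [ 1.22 -0.04 -0.83]
-170
t 19.4 shift [ 0.086 -0.009  0.   ] turn [-0.001  0.     0.05 ] F [ 1.22 -0.04 -0.83]
-175
t 19.4 shift [ 0.135 -0.008  0.   ] turn [-0.001  0.     0.078] F [ 1.22 -0.04 -0.83]
-180
t 19.4 shift [ 0.183 -0.003  0.   ] turn [-0.001  0.     0.105] F [ 1.22 -0.04 -0.83]
-185
t 19.4 shift [0.231 0.007 0.   ] turn [-0.001  0.     0.133] F [ 1.22 -0.04 -0.83]
```

View pics/t4.png

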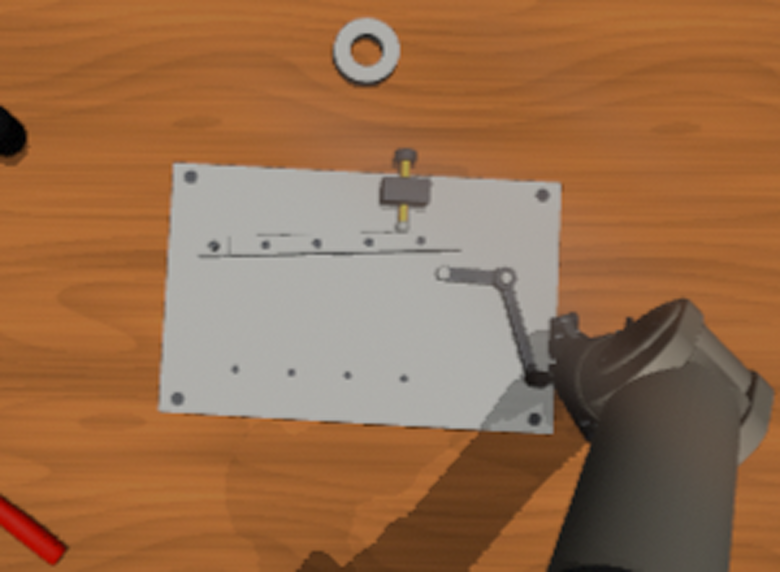

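The top view shows the nose at (444,272) about 14 mm short of the rail face (y about 251). The rail is still on the ball at (402,229), and the grip at (540,377) is being pushed properly. I go a bit further, then creep.

Request:
jog_arm:
  plan:
    - {"x":0.018,"y":-0.003,"z":0,"wx":0,"wy":0,"wz":0.01}
    - {"x":0.037,"y":-0.006,"z":0,"wx":0,"wy":0,"wz":0.022}
    - {"x":0.052,"y":-0.008,"z":0,"wx":0,"wy":0,"wz":0.03}
    - {"x":0.065,"y":-0.008,"z":0,"wx":0,"wy":0,"wz":0.038}
    - {"x":0.072,"y":-0.009,"z":0,"wx":0,"wy":0,"wz":0.042}
    - {"x":0.078,"y":-0.009,"z":0,"wx":0,"wy":0,"wz":0.046}
    - {"x":0.082,"y":-0.009,"z":0,"wx":0,"wy":0,"wz":0.05}
    - {"x":0.082,"y":-0.009,"z":0,"wx":0,"wy":0,"wz":0.05}

```text
t: 20.07
eef_pos: [0.4482, -0.2, 0.0391]
tool_rot: [-0.001, 0.66, 0.751, -0.002]
contact_force: [0.5, -0.3, -0.2]
gripper_width: 0.002
```

Request:
jog_arm:
  plan:
    - {"x":0.004,"y":0,"z":0,"wx":0,"wy":0,"wz":0.005}
    - {"x":0.008,"y":0,"z":0,"wx":0,"wy":0,"wz":0.01}
    - {"x":0.008,"y":0,"z":0,"wx":0,"wy":0,"wz":0.01}

```text
t: 20.32
eef_pos: [0.4476, -0.1983, 0.0389]
tool_rot: [-0.001, 0.672, 0.74, -0.002]
contact_force: [-0.2, -1.2, 0.5]
gripper_width: 0.0
```

Run:
```python
from h import *
F=[]
for i in range(3): F.append(monitor.get_obs()["contact_force"]);cams.read_camera("top")
print(toolp(),np.round(F,1).tolist());
for phi in(-170,-172,-174,-176,-180): print(phi);move(*push(phi))
```

```text
[ -93.41020732 -197.77656825   38.9345654 ] [[-0.2, -1.2, 0.5], [-0.6, -2.1, 0.9], [0.3, -1.1, 1.0]]
-170
t 20.47 shift [-0.005  0.002 -0.   ] turn [-0.001  0.    -0.01 ] F [-1.11 -1.3   0.51]
-172
t 20.47 shift [ 0.014 -0.002 -0.   ] turn [-0.001  0.     0.001] F [-1.11 -1.3   0.51]
-174
t 20.47 shift [ 0.033 -0.005 -0.   ] turn [-0.001  0.     0.012] F [-1.11 -1.3   0.51]
-176
t 20.47 shift [ 0.052 -0.007 -0.   ] turn [-0.001  0.     0.023] F [-1.11 -1.3   0.51]
-180
t 20.47 shift [ 0.091 -0.01  -0.   ] turn [-0.001  0.     0.045] F [-1.11 -1.3   0.51]
```

Request:
jog_arm:
  plan:
    - {"x":0.004,"y":0,"z":0,"wx":0,"wy":0,"wz":0.001}
    - {"x":0.008,"y":-0.001,"z":0,"wx":0,"wy":0,"wz":0.002}
    - {"x":0.008,"y":-0.001,"z":0,"wx":0,"wy":0,"wz":0.003}

```text
t: 20.72
eef_pos: [0.4473, -0.1966, 0.0389]
tool_rot: [-0.001, 0.675, 0.738, -0.002]
contact_force: [0.0, -1.4, 0.7]
gripper_width: 0.001
```

Request:
jog_arm:
  plan:
    - {"x":0.004,"y":0,"z":0,"wx":0,"wy":0,"wz":0.002}
    - {"x":0.007,"y":-0.001,"z":0,"wx":0,"wy":0,"wz":0.004}
    - {"x":0.007,"y":-0.001,"z":0,"wx":0,"wy":0,"wz":0.004}

```text
t: 20.97
eef_pos: [0.4469, -0.1951, 0.0389]
tool_rot: [-0.001, 0.68, 0.733, -0.002]
contact_force: [-0.5, -1.5, 0.9]
gripper_width: 0.002
```

Request:
jog_arm:
  plan:
    - {"x":0.004,"y":0,"z":0,"wx":0,"wy":0,"wz":0.002}
    - {"x":0.007,"y":-0.001,"z":0,"wx":0,"wy":0,"wz":0.004}
    - {"x":0.007,"y":-0.001,"z":0,"wx":0,"wy":0,"wz":0.004}

```text
t: 21.22
eef_pos: [0.4465, -0.1935, 0.0389]
tool_rot: [-0.002, 0.685, 0.729, -0.002]
contact_force: [-1.6, -0.8, 0.1]
gripper_width: 0.002
```

Request:
jog_arm:
  plan:
    - {"x":0.004,"y":0,"z":0,"wx":0,"wy":0,"wz":0.002}
    - {"x":0.007,"y":-0.001,"z":0,"wx":0,"wy":0,"wz":0.004}
    - {"x":0.007,"y":-0.001,"z":0,"wx":0,"wy":0,"wz":0.004}

```text
t: 21.47
eef_pos: [0.4461, -0.1919, 0.0389]
tool_rot: [-0.002, 0.69, 0.724, -0.002]
contact_force: [-0.2, -1.1, 0.4]
gripper_width: 0.001
```

Request:
jog_arm:
  plan:
    - {"x":0.003,"y":0,"z":0,"wx":0,"wy":0,"wz":0.002}
    - {"x":0.006,"y":-0.001,"z":0,"wx":0,"wy":0,"wz":0.004}
    - {"x":0.006,"y":-0.001,"z":0,"wx":0,"wy":0,"wz":0.004}

```text
t: 21.72
eef_pos: [0.4459, -0.1906, 0.0388]
tool_rot: [-0.002, 0.694, 0.72, -0.002]
contact_force: [-1.4, -0.6, 1.0]
gripper_width: 0.003
```

Request:
jog_arm:
  plan:
    - {"x":0.003,"y":0,"z":0,"wx":0,"wy":0,"wz":0.002}
    - {"x":0.006,"y":-0.001,"z":0,"wx":0,"wy":0,"wz":0.004}
    - {"x":0.006,"y":-0.001,"z":0,"wx":0,"wy":0,"wz":0.004}

```text
t: 21.97
eef_pos: [0.4456, -0.1892, 0.0388]
tool_rot: [-0.002, 0.699, 0.715, -0.002]
contact_force: [-0.3, -1.8, 1.0]
gripper_width: -0.002
```

Request:
jog_arm:
  plan:
    - {"x":0.003,"y":0,"z":0,"wx":0,"wy":0,"wz":0.002}
    - {"x":0.006,"y":-0.001,"z":0,"wx":0,"wy":0,"wz":0.004}
    - {"x":0.006,"y":-0.001,"z":0,"wx":0,"wy":0,"wz":0.004}

```text
t: 22.22
eef_pos: [0.4454, -0.1878, 0.0388]
tool_rot: [-0.002, 0.703, 0.711, -0.002]
contact_force: [-1.0, -1.2, 0.2]
gripper_width: 0.004
```

Request:
jog_arm:
  plan:
    - {"x":0.003,"y":0,"z":0,"wx":0,"wy":0,"wz":0.002}
    - {"x":0.006,"y":-0.001,"z":0,"wx":0,"wy":0,"wz":0.004}
    - {"x":0.006,"y":-0.001,"z":0,"wx":0,"wy":0,"wz":0.004}

```text
t: 22.47
eef_pos: [0.4451, -0.1865, 0.0387]
tool_rot: [-0.002, 0.708, 0.706, -0.002]
contact_force: [-0.4, -1.1, 0.4]
gripper_width: -0.003
```

Request:
jog_arm:
  plan:
    - {"x":0.003,"y":0,"z":0,"wx":0,"wy":0,"wz":0.002}
    - {"x":0.006,"y":0,"z":0,"wx":0,"wy":0,"wz":0.003}
    - {"x":0.006,"y":0,"z":0,"wx":0,"wy":0,"wz":0.003}

```text
t: 22.72
eef_pos: [0.4451, -0.1851, 0.0387]
tool_rot: [-0.002, 0.711, 0.703, -0.002]
contact_force: [-1.0, -1.9, 1.3]
gripper_width: 0.004
```

Request:
jog_arm:
  plan:
    - {"x":0.003,"y":0,"z":0,"wx":0,"wy":0,"wz":0.002}
    - {"x":0.006,"y":0,"z":0,"wx":0,"wy":0,"wz":0.003}
    - {"x":0.006,"y":0,"z":0,"wx":0,"wy":0,"wz":0.003}

```text
t: 22.97
eef_pos: [0.4449, -0.1843, 0.0387]
tool_rot: [-0.002, 0.715, 0.699, -0.002]
contact_force: [-0.3, -4.1, 0.1]
gripper_width: 0.001
```

Request:
jog_arm:
  plan:
    - {"x":0.003,"y":0,"z":0,"wx":0,"wy":0,"wz":0.002}
    - {"x":0.006,"y":0,"z":0,"wx":0,"wy":0,"wz":0.003}
    - {"x":0.006,"y":0,"z":0,"wx":0,"wy":0,"wz":0.003}

```text
t: 23.22
eef_pos: [0.4448, -0.1838, 0.0388]
tool_rot: [-0.001, 0.719, 0.695, -0.002]
contact_force: [-1.4, -5.1, -0.1]
gripper_width: 0.001
```

Run:
```python
from h import *
F=[];im=cams.read_camera("top")[90:310,220:520,::-1]
cv2.imwrite("pics/t5.png",cv2.resize(im,None,fx=2.6,fy=2.6,interpolation=2))
for i in range(3): F.append(monitor.get_obs()["contact_force"]);cams.read_camera("top")
print(toolp(),np.round(F,1).tolist())
for phi in(-178,-180,-182): print(phi);move(*push(phi))
```

```text
[ -96.9953624  -183.38016824   38.7519319 ] [[-2.0, -5.1, -0.9], [-1.5, -5.7, -0.1], [-2.9, -4.8, -0.6]]
-178
t 23.42 shift [-0.002 -0.001 -0.001] turn [-0.002  0.001 -0.007] F [-0.95 -4.8  -1.33]
-180
t 23.42 shift [ 0.017 -0.005 -0.001] turn [-0.002  0.001  0.004] F [-0.95 -4.8  -1.33]
-182
t 23.42 shift [ 0.036 -0.008 -0.001] turn [-0.002  0.001  0.015] F [-0.95 -4.8  -1.33]
```

View pics/t5.png

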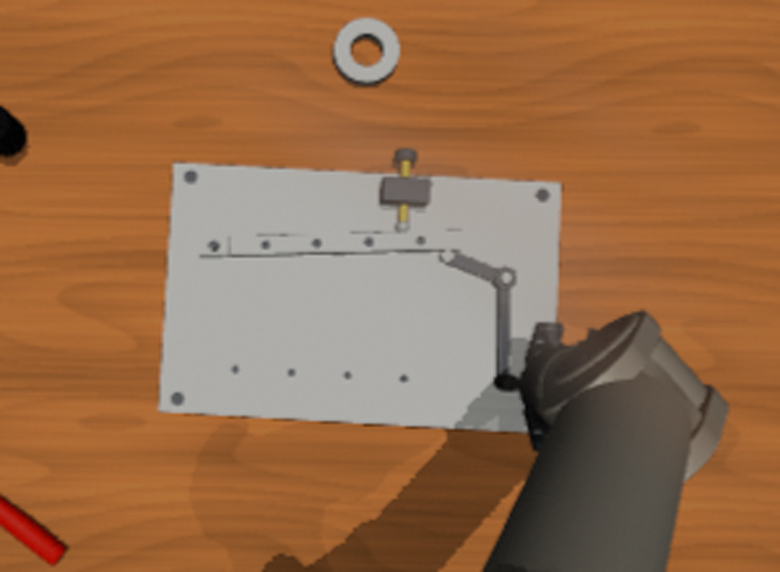

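The top view shows the nose at (446,256) touching the rail's -x face, with the rail on the ball at (402,228). I press a little more for about 6 N at the grip.

Request:
jog_arm:
  plan:
    - {"x":0.004,"y":0,"z":0,"wx":0,"wy":0,"wz":0}
    - {"x":0.0055,"y":0,"z":0,"wx":0,"wy":0,"wz":0}
    - {"x":0.0055,"y":0,"z":0,"wx":0,"wy":0,"wz":0}
    - {"x":0.0055,"y":0,"z":0,"wx":0,"wy":0,"wz":0}
    - {"x":0.0055,"y":0,"z":0,"wx":0,"wy":0,"wz":0}
    - {"x":0.0055,"y":0,"z":0,"wx":0,"wy":0,"wz":0}

```text
t: 23.92
eef_pos: [0.4448, -0.1837, 0.0388]
tool_rot: [-0.001, 0.719, 0.695, -0.003]
contact_force: [-1.3, -5.9, -1.9]
gripper_width: 0.001
```

Run:
```python
from h import *
F=[]
for i in range(8): F.append(monitor.get_obs()["contact_force"]);cams.read_camera("top")
print(toolp(),np.round(F,1).tolist(),np.mean(F,0))
```

```text
[ -97.03166102 -183.28521885   38.79354108] [[-1.3, -5.9, -1.9], [-1.4, -5.0, -1.7], [-2.1, -6.2, -1.3], [-2.6, -6.8, -1.6], [-1.4, -5.7, -1.3], [-2.2, -5.8, -0.9], [-1.7, -6.1, -1.7], [-1.3, -5.5, -1.4]] [-1.73526318 -5.88634418 -1.47371167]
```

The grip push is about 5.9 N, so the nose force is about 7 N. I retreat straight back, then lift clear.

Request:
jog_arm:
  plan:
    - {"x":-0.004,"y":0,"z":0,"wx":0,"wy":0,"wz":0}
    - {"x":-0.02,"y":0,"z":0,"wx":0,"wy":0,"wz":0}
    - {"x":-0.06,"y":0,"z":0,"wx":0,"wy":0,"wz":0}
    - {"x":-0.14,"y":0,"z":0,"wx":0,"wy":0,"wz":0}
    - {"x":-0.22,"y":0,"z":-0.05,"wx":0,"wy":0,"wz":0}
    - {"x":-0.3,"y":0,"z":-0.2,"wx":0,"wy":0,"wz":0}
    - {"x":-0.4,"y":0,"z":-0.4,"wx":0,"wy":0,"wz":0}
    - {"x":-0.5,"y":0,"z":-0.6,"wx":0,"wy":0,"wz":0}
    - {"x":-0.6,"y":0,"z":-0.7,"wx":0,"wy":0,"wz":0}
    - {"x":-0.6,"y":0,"z":-0.7,"wx":0,"wy":0,"wz":0}

```text
t: 25.15
eef_pos: [0.4432, -0.3099, 0.1851]
tool_rot: [0.005, 0.721, 0.693, -0.002]
contact_force: [1.1, -0.2, -0.0]
gripper_width: 0.003
```

Run:
```python
from h import *
print(toolp(),monitor.get_obs()["contact_force"],monitor.get_obs()["t"])
im=cams.read_camera("top")[90:310,220:520,::-1]
for n,z in(("clamp_nose",.03),("clamp_handle",.045),("rail_end",.0225)):
    d=finder.place_of("top",n)[:1];print(n,d and pl(at("top",d[0]["location"],z)).round())
s=cams.read_camera("scene")[130:350,130:430,::-1]
f=lambda a:cv2.resize(a,(790,580),interpolation=2)
cv2.imwrite("pics/t6.png",cv2.resize(im,(780,572),interpolation=2));cv2.imwrite("pics/s6.png",f(s))
```

```text
[ -92.90621762 -309.48137713  185.09437123] [ 1.07300738 -0.23932067 -0.02940966] 25.15
clamp_nose [ 45. -99.  30.]
clamp_handle [ -96. -163.   45.]
rail_end [  52. -110.   22.]
```

View pics/t6.png

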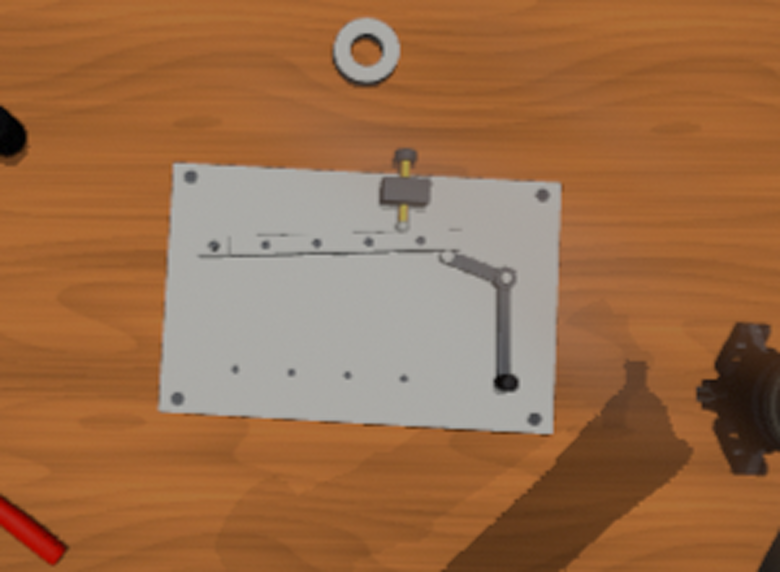

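View pics/s6.png

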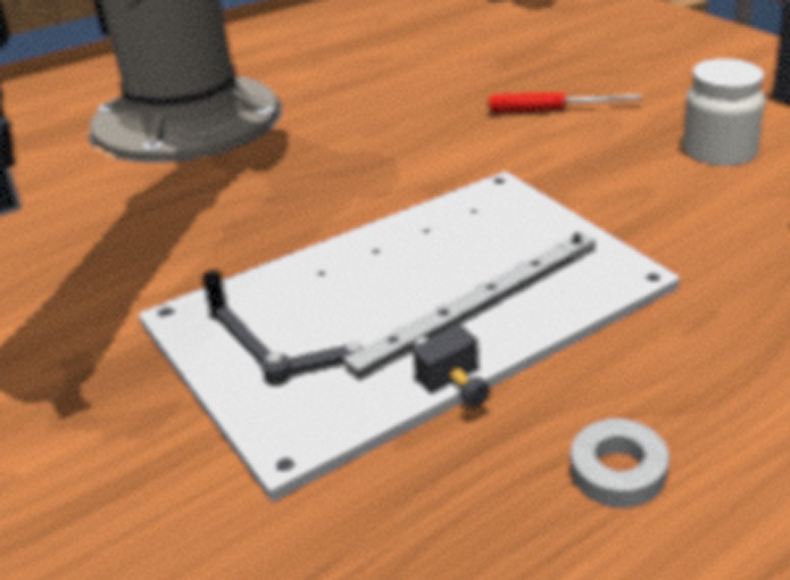

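Both pictures show the rail against the ball (top 402,228) with the nose on it (446,256). The grip stayed at (507,382), the rail is flat on its dowel, the bystanders are untouched and the robot is clear. I'm handing in.

```bash
python3 -c "
from station import bot
print(bot.hand_in())"
```

```text
the job is handed in; nothing more can be done
None
```

The rail is seated against the stop screw and held there by the clamp nose. I handed the job in at about 25 s.

- **Rail press:** I swung the rail in with shut fingertips about 215 mm from the dowel and felt the screw at a rail face of about plate x +58. I then held it for over 1.1 s. The measured push averaged 10.1 N, and the highest reading was 11.0 N.
- **Clamp:** After letting go of the rail, I pushed the clamp in by its grip until the nose met the rail. The final push on the grip averaged 5.9 N, which gives about 7 N at the nose by the stated ratio. The nose force itself was not measured.
- **Last checks:** The final pictures show the rail flat on its dowel, against the ball, with the nose on its -x face. The grip stayed put after release. The bearing, tub, screwdriver and the part of the bottle in view are where they were. The arm was clear, with the force reading near zero.
- **Disagreement:** The network put the nose at plate x of about 45 mm, about 10 mm more than the geometry allows. The pictures and the contact force both fit contact at about 33 mm, so I relied on those.

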